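# Hold the curing lamp's shutter open on a chevron cup

### The arm

A 6-joint arm with a two-finger parallel gripper is mounted at the origin on the work surface. World frame = base frame: x ahead of the robot, y to its left, z up, the work surface at z = 0. Lengths are in m, angles in rad, forces in N, time in s.
With the tool pointing down it reaches from about 0.35 to 0.975 m from the base axis. Payload 4.9 kg.
Tool frame: the origin (TCP) lies between the finger pads, 19 mm behind the fingertips; this is the grasp point; z points along the fingers, y is the line along which they close (so a half turn about z gives the same grasp; the last joint's range is limited). The gripper opens to 85 mm and grips with 20 to 120 N. Pads are 22 mm wide; open, the fingers measure 114 mm over their backs; the gripper's body (76 mm by 85 mm) begins 54 mm behind the grasp point. The pads swing forward as they close: fully open they stand 13 mm farther back than shut.
Start: joints at [-1.279, 0.053, 1.613, -0, 1.476, -0.119], TCP at [0.25, -0.573, 0.25] pointing down, gripper open.
Joint ranges: [-3.01, 3.01], [-1.01, 2.22], [0.06, 2.58], [-1.02, 4.17], [0.09, 2.62], [-3.14, 3.14]. Speed limits (rad/s): [2.57, 2.57, 3.14, 3.14, 3.14, 3.14].

### API

Orientations are given as a rotation vector (axis times angle).
In Python, from station import get_obs, get_image, get_calibration, finish_job gives the robot as it stands.
- The arm moves only by the tool servo_tool, never from a script. Its argument "increments" is a list of rows, each a list of 5 numbers: the opening, from 0 (shut) to 1 (fully open), then the shift along the tool's x, y, z in mm, then the turn about the tool's z in degrees. In form: [[jaw, tx, ty, tz, spin], ...]. A call has 1 to 12 rows; each row shifts and turns the commanded pose from where the row before left it, along the tool's axes as they then stand; what a row does not reach is not made up. A row lasts 1/8 s, in which the tool goes at most 62.5 mm and 10.7 degrees, less where a joint would pass 70% of its speed; a pose out of reach is approached as far as the arm can. A call is refused whole if a number of a shift passes 62.5 or a number of a turn 10.7, either way. A call with a gripper value outside its range is refused whole. The fingers move at their own pace and stop on an object; "force" is the grip in N (left out, the last holds). Time passes only in rows, so rows that do not move let the fingers close. It gives the time, the measured TCP pose, the force, the opening and the grip force at its end, in the units of the state.
- get_obs(): the state, without advancing time (a new reading comes with each control period).
- get_image(name): name is "scene" or "top" or "wrist"; returns the picture (480x640x3 uint8, red, green, blue); there is no depth.
- get_calibration(name): a dict with "fx", "fy", "cx", "cy" (pixels), "R" (3x3) and "t" (3): a world point X has camera coordinates R X + t; the wrist camera has in their place "mount" (4x4, takes a point from camera to tool coordinates, whose origin is the TCP and whose axes are the flange's). Camera axes: x right, y down, z forward; pixel columns grow to the right and rows downward; lengths in m; the calibration is good to about 2 mm. The wrist camera is an equidistant fisheye: a pixel r from the principal point sees the ray r / f radians off the axis. A picture is of the moment at which its call begins: read the wrist's pose just before it. get_calibration takes no time and is no camera call.
- finish_job(): hands the job in; it is judged then, once.
The state is a dict: "t": time; "q": joint angles; "dq": joint speeds; "effort": joint torques, N m; "tool_pos": TCP position; "tool_rot": TCP orientation; "contact_force": force on the tool from outside, world axes, zero at the start; "wrist_torque": the same for the moment, N m; "opening": finger opening in m; "grip_force": force on a finger pad.
Only numpy, scipy, OpenCV 4.12 (cv2) and the standard library are available. Lean on these libraries where they do the work, as an engineer would, in place of code of your own. Each camera call takes 0.05 s, during which the arm holds its last target. There are 200 camera calls.

### The job

Stand the black cup with the yellow chevrons upright on the round black pad in front of the curing lamp, setting it down rather than dropping it, and let go of it. Then grip the red post of the lamp's spring-return shutter, pull it out towards the robot until the orange pointer is level with the green mark, and keep it there: the program finishes with the gripper still holding the shutter at the mark. Do not tip the cup over, and leave the plain cup, the bottle and the jar where they stand.

Things in the scene. Friction and masses are not known exactly. Their poses are not given: they have to be found in the camera images.
- cup: The cup to cure: black plastic, open at the top, straight sides with six yellow chevrons round it and a yellow rim (top 8 mm); 50 mm outside diameter, 70 mm tall, walls 4 mm, about 120 g. Origin at the centre of its underside, z up through its mouth. It starts standing upright on the bench.
- station: Fixed curing station. White base plate, x -205 to +115, y -105 to +145 mm, 10 mm thick. Origin on the bench; x points away from the robot, y left, z up; yaw up to 15 degrees. Blue lamp house at x -35 to +100, y -97 to -2 mm, top 106 mm above the bench, the highest part; its violet lens looks along +y at the pad. The shutter blade and its guides run past the lens at y 0 to 13 mm, up to 97 mm high.
- pad (a point): Centre of the top face of the round black rubber pad (92 mm diameter, small white dot in its middle), 18 mm above the bench, at x 0, y 82 mm of the station.
- shutter: Spring-return slide: dark carriage 34x34x16 mm with an red post (20 mm dia., top 95 mm above the bench), pointer and steel blade. Origin under the post, 10 mm above the bench; axes as the station's. Slides along station -x (to the robot), 0 to 90 mm; shut, origin at x -100, y -35 mm of the station. Spring: 4 N shut plus 1 N per 10 mm (8 to 11 N at the mark); let go, it snaps back.
- grip (a point): Point on the axis of the red post, 72 mm above the bench, 23 mm below the post's top: a good height for the TCP.
- pointer (a point): Tip of the orange pointer, which moves with the shutter: at the post's x, 70 mm to the post's right (station -y), above the black scale strip.
- mark: Green mark clip on the black scale strip right of the rails: a green line 4 mm wide, 30 mm long, with a 16 mm tab at its outer end. Origin in the middle of the line, 12 mm above the bench; axes as the station's. It calls for a pull of 42 to 68 mm; the shutter is at the mark when pointer and mark have the same x in the station's frame.
- plain_cup: Bystander: plain black cup without chevrons or yellow rim, 50 mm diameter, 70 mm tall, origin under its centre, upright.
- bottle: Bystander: small white bottle with a red cap, 50 mm diameter, 92 mm tall, origin under its centre, upright.
- jar: Bystander: amber glass jar with a steel lid, 62 mm diameter, 75 mm tall, origin under its centre, upright, left of the station.
There are look-alikes about, which are no part of the job. Leave any blue or turquoise look-alike of the cup alone.

How it is judged:
On the way, in this order (a step that is already met when the one before it is completed fails the run):
1. the chevron cup stands upright on the pad, let go, with the shutter still shut (horizontal distance between cup and pad below 0.021 m and z of cup in the frame of pad between -0.004 and 0.004 m and angle between cup's own z axis and vertical below 0.1 rad and linear speed of cup below 0.03 m/s and contact force between the fingers and cup below 0.1 N and contact force between cup and station above 0.3 N and x of shutter in the frame of station above -0.11 m), for 0.3 s.
2. the fingers hold the shutter pulled out to the mark (x of pointer in the frame of mark between -0.005 and 0.005 m and contact force between the fingers and shutter above 3 N), for 0.5 s.
At the end, for the whole second after the job is handed in: The cup stands upright (0.1 rad) at rest, wholly on the pad (centres within 21 mm), untouched by the fingers; the fingers hold the shutter (over 3 N) with the pointer within 5 mm of the mark along the slide, and no loose object presses on the shutter (all of step 2 and horizontal distance between cup and pad below 0.021 m and z of cup in the frame of pad between -0.004 and 0.004 m and angle between cup's own z axis and vertical below 0.1 rad and linear speed of cup below 0.03 m/s and contact force between the fingers and cup below 0.1 N and contact force between cup and station above 0.3 N and contact force between each of cup, plain_cup, bottle, jar and shutter below 0.5 N); the arm keeps its last pose, push and grip.
It fails at once if the chevron cup tipped over (beyond 0.6 rad) (angle between cup's own z axis and vertical above 0.6 rad).
It fails at once if the chevron cup dropped (moving faster than 0.6 m/s out of the fingers) (contact force between the fingers and cup below 0.05 N and linear speed of cup above 0.6 m/s).
It fails at once if the plain cup moved by more than 30 mm or tipped (distance of plain_cup from where it was at the start of the episode above 0.03 m or angle between plain_cup's own z axis and vertical above 0.3 rad).
It fails at once if the bottle moved by more than 30 mm or tipped (distance of bottle from where it was at the start of the episode above 0.03 m or angle between bottle's own z axis and vertical above 0.3 rad).
It fails at once if the jar moved by more than 30 mm or tipped (distance of jar from where it was at the start of the episode above 0.03 m or angle between jar's own z axis and vertical above 0.3 rad).
It also fails if it takes over 58 s, if anything falls off the work surface, if the arm or the gripper's body presses on something with over 40 N, if the wrist force passes 120 N, or if a joint passes its speed limit or range.

## Working session

There is one attempt and no reset: what is moved stays moved. The work goes in short steps, Python scripts to look and compute and a tool call to move; the robot and the scene stay as the last step left them, time stands still between calls to the robot, and variables do not carry over. Pictures are saved under pics/ and viewed, at most 10 in all, crops included, and the job is handed in when it is done.

Besides the shell and the picture viewer there is one more tool, called after "Request:" in YAML: its name, and indented under it one key for each argument. servo_tool: Moves the arm, as the interface text tells. Its arguments: {"type":"object","properties":{"increments":{"type":"array"},"force":{"type":"number"}},"required":["increments"]}

```bash
mkdir -p pics; python3 - <<'E'
from station import *
import cv2,json,numpy as np
for n in ("scene","top","wrist"):
    o=get_obs(); im=get_image(n); cv2.imwrite(f"pics/{n}0.png",im[:,:,::-1]); c=get_calibration(n)
    print(n,{k:np.round(np.array(v),4).tolist() for k,v in c.items()})
print(o)
E
```

```text
scene {'fx': 538.3676, 'fy': 538.3676, 'cx': 312.4959, 'cy': 238.9589, 'R': [[0.2922, 0.9563, 0.0098], [0.8248, -0.2468, -0.5087], [-0.4841, 0.1568, -0.8609]], 't': [-0.1604, -0.3721, 1.6144]}
top {'fx': 554.9857, 'fy': 554.9857, 'cx': 309.7086, 'cy': 241.0553, 'R': [[-0.0047, -1.0, -0.0018], [-0.9864, 0.0049, -0.1644], [0.1644, 0.001, -0.9864]], 't': [0.0152, 0.4866, 1.066]}
wrist {'fx': 371.6483, 'fy': 371.6483, 'cx': 321.8939, 'cy': 236.1932, 'mount': [[-0.0004, -0.9521, -0.3057, 0.0781], [1.0, -0.0004, -0.0001, 0.0006], [-0.0, -0.3057, 0.9521, -0.1232], [0.0, 0.0, 0.0, 1.0]]}
{'t': 0.1, 'q': array([-1.27902148e+00,  5.32912231e-02,  1.61414685e+00, -8.51898681e-06,
        1.47598603e+00, -1.18996820e-01]), 'dq': array([ 4.90776656e-05, -4.42516293e-04, -3.18192174e-03,  6.75155095e-04,
       -2.15784341e-03, -5.09218739e-04]), 'effort': array([ 7.04326358e-04, -3.94907928e+01, -3.71363497e+01, -1.23771160e-04,
        3.93912080e-03, -2.54570483e-05]), 'tool_pos': array([ 0.24942214, -0.57250496,  0.24889156]), 'tool_rot': array([-3.07377800e+00, -6.40341081e-01,  2.61335707e-04]), 'contact_force': array([0.23643701, 0.46187299, 0.59689711]), 'wrist_torque': array([-0.03607346,  0.02525587,  0.05444115]), 'grip_force': 0.0, 'opening': 0.08549056570178089}
```

View pics/scene0.png

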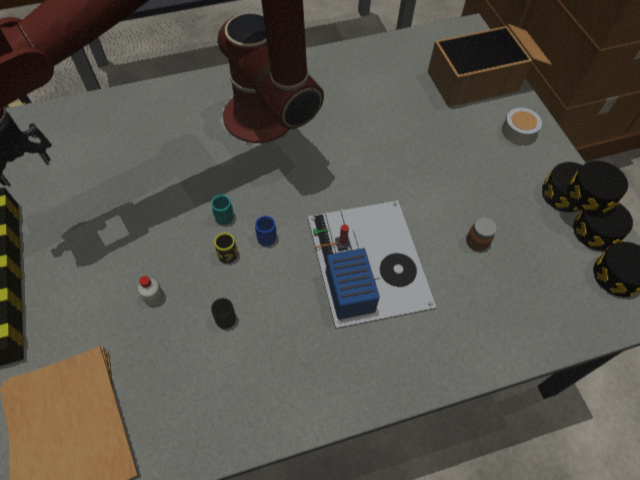

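View pics/top0.png

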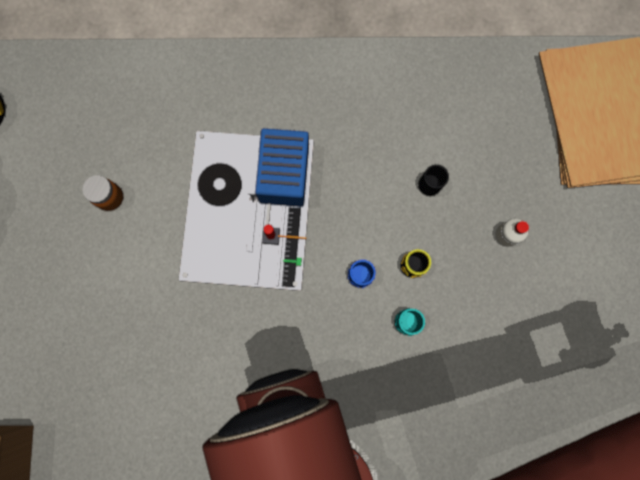

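The scene view shows the chevron cup at (225,246), and the top view shows it at (416,263). The blue and teal look-alikes are beside it. In the top view the pad is at (219,184), the post at (269,230) and the mark at about (291,262). Next I'll measure these from colour blobs in both views.

```bash
cat > h.py <<'E'
import numpy as np,cv2
from scipy.spatial.transform import Rotation as Rn
from station import *
def ray(c,px):
    d=np.array([(px[0]-c['cx'])/c['fx'],(px[1]-c['cy'])/c['fy'],1.]); R=np.array(c['R']);t=np.array(c['t'])
    return -R.T@t, R.T@d
def onplane(c,px,z):
    o,d=ray(c,px); return o+d*(z-o[2])/d[2]
def proj(c,X):
    p=np.array(c['R'])@X+np.array(c['t']); return np.array([c['fx']*p[0]/p[2]+c['cx'],c['fy']*p[1]/p[2]+c['cy']])
def tri(rays):
    A=np.zeros((3,3));b=np.zeros(3)
    for o,d in rays:
        d=d/np.linalg.norm(d);P=np.eye(3)-np.outer(d,d);A+=P;b+=P@o
    X=np.linalg.solve(A,b)
    return X,[1000*np.linalg.norm(np.cross(X-o,d/np.linalg.norm(d))) for o,d in rays]
def wray(c,o,px):
    x,y=px[0]-c['cx'],px[1]-c['cy'];r=np.hypot(x,y);th=r/c['fx']
    d=np.array([np.sin(th)*x/r,np.sin(th)*y/r,np.cos(th)]) if r>0 else np.array([0,0,1.])
    M=np.array(c['mount']);T=Rn.from_rotvec(o['tool_rot']).as_matrix()
    return o['tool_pos']+T@M[:3,3],T@M[:3,:3]@d
def blobs(im,lo,hi,box,mina=8):
    h=cv2.cvtColor(im,cv2.COLOR_RGB2HSV);m=cv2.inRange(h,lo,hi);k=np.zeros_like(m);x0,y0,x1,y1=box;k[y0:y1,x0:x1]=m[y0:y1,x0:x1]
    n,l,s,ce=cv2.connectedComponentsWithStats(k)
    return k,[(np.round(ce[i],1).tolist(),s[i].tolist()) for i in range(1,n) if s[i][4]>=mina]
E
python3 - <<'E'
from h import *
I={n:cv2.imread(f"pics/{n}0.png")[:,:,::-1].copy() for n in("top","scene")}
B={"top":dict(cup=(390,240,445,290),red=(255,215,285,250),green=(270,250,310,275),orange=(270,230,312,245)),
"scene":dict(cup=(205,225,245,270),red=(330,215,360,255),green=(305,222,335,242),orange=(312,238,350,254))}
H=dict(cup=((22,90,60),(36,255,255)),red=((0,150,80),(6,255,255)),green=((45,100,60),(80,255,255)),orange=((8,120,90),(20,255,255)))
for n in I:
  for k in H:print(n,k,blobs(I[n],*H[k],B[n][k],4)[1])
t=cv2.resize(I["top"][120:300,170:320],None,fx=4,fy=4,interpolation=cv2.INTER_CUBIC)[:600]
s=cv2.resize(I["scene"][195:330,200:440],None,fx=3.3,fy=3.3,interpolation=cv2.INTER_CUBIC)
cv2.imwrite("pics/tc.png",cv2.resize(I["top"][125:295,175:315],None,fx=3.5,fy=3.5,interpolation=cv2.INTER_CUBIC)[:,:,::-1]);cv2.imwrite("pics/sc.png",s[:,:,::-1])
E
```

```text
top cup [([415.0, 263.6], [401, 249, 31, 29, 359])]
top red [([268.1, 229.7], [264, 225, 10, 10, 78])]
top green [([293.3, 260.7], [284, 258, 17, 7, 82])]
top orange [([278.5, 235.5], [278, 235, 2, 2, 4]), ([292.4, 236.6], [286, 235, 14, 4, 36])]
scene cup [([223.0, 243.2], [214, 232, 22, 26, 169]), ([235.7, 249.5], [234, 246, 3, 8, 10]), ([228.8, 255.5], [225, 254, 8, 6, 18])]
scene red [([344.3, 227.7], [342, 225, 6, 6, 31])]
scene green [([319.0, 230.7], [314, 228, 14, 7, 46])]
scene orange [([325.1, 244.6], [321, 244, 10, 3, 14])]
```

View pics/tc.png

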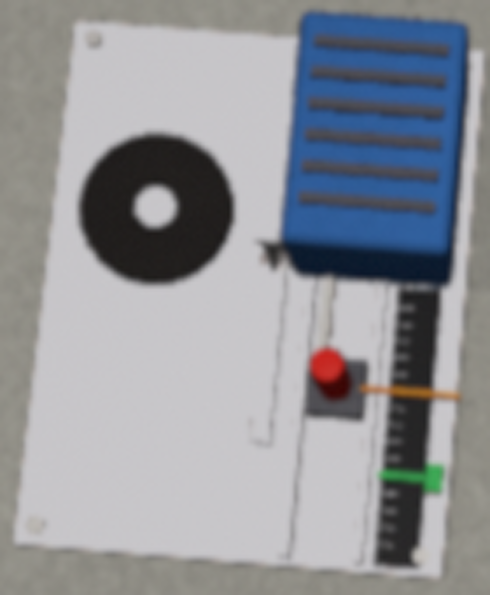

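View pics/sc.png

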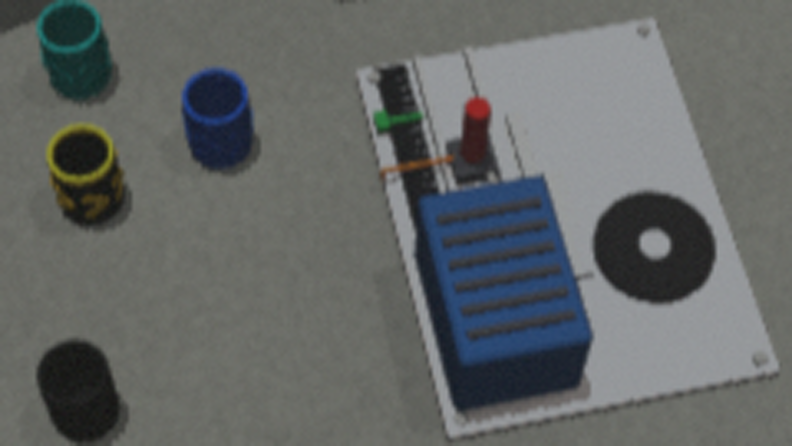

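Both crops are clear. In top-crop pixels the pad dot is at (157,208) and the plate corners are at (77,22), (15,542), (440,577) and (484,50). In scene-crop pixels the pad dot is at (655,244) and the post top at (477,108). I'll fit the station pose to these.

```bash
python3 - <<'E'
from h import *
from scipy.optimize import least_squares
C={n:get_calibration(n) for n in("top","scene")}
tp=lambda x,y:np.array([175+x/3.5-.36,125+y/3.5-.36]); sp=lambda x,y:np.array([200+x/3.3-.35,195+y/3.3-.35])
P={"FL":((115,145,10),tp(77,22),sp(777,372)),"NL":((-205,145,10),tp(15,542),sp(653,18)),"NR":((-205,-105,10),tp(440,577),sp(358,70)),
"FR":((115,-105,10),tp(484,50),sp(452,437)),"pad":((0,82,18),tp(157,208),sp(655,244)),"post":((-100,-35,95),tp(327,363),sp(477,107))}
for k,(m,a,b) in P.items():
    X,e=tri([ray(C["top"],a),ray(C["scene"],b)]);print(k,np.round(X*1000,1),np.round(e,1))
def W(p,m):
    c,s=np.cos(p[2]),np.sin(p[2]);m=np.array(m)/1000;return np.array([p[0]+c*m[0]-s*m[1],p[1]+s*m[0]+c*m[1],m[2]])
f=lambda p:np.concatenate([np.r_[proj(C["top"],W(p,m))-a,proj(C["scene"],W(p,m))-b] for m,a,b in P.values()])
r=least_squares(f,[.5,.1,0],loss='soft_l1');print("station",r.x,np.round(f(r.x).reshape(-1,4),1))
print("pad",W(r.x,P["pad"][0]),"grip",W(r.x,(-100,-35,72)))
def inv(X):
    c,s=np.cos(r.x[2]),np.sin(r.x[2]);d=X[:2]-r.x[:2];return np.array([c*d[0]+s*d[1],-s*d[0]+c*d[1]])*1000
for n,ps in dict(marktop=(tp(381,476),tp(424,477)),pointtop=(tp(362,388),tp(458,396))).items(): print(n,[np.round(inv(onplane(C["top"],q,.014)),1) for q in ps])
for n,ps in dict(marksc=(sp(420,117),sp(395,120)),pointsc=(sp(383,172),sp(450,158))).items(): print(n,[np.round(inv(onplane(C["scene"],q,.014)),1) for q in ps])
# cup rim
I=cv2.imread("pics/top0.png")[:,:,::-1].copy();k,_=blobs(I,(22,90,60),(36,255,255),(390,240,445,290))
S=cv2.imread("pics/scene0.png")[:,:,::-1].copy();k2,_=blobs(S,(22,90,60),(36,255,255),(205,225,245,270))
out={}
for n,kk in(("top",k),("scene",k2)):
    cs,h=cv2.findContours(kk,cv2.RETR_CCOMP,cv2.CHAIN_APPROX_NONE)
    for i,c in enumerate(cs):
        if h[0][i][3]>=0 and len(c)>15: e=cv2.fitEllipse(c);print(n,"hole",e);out[n]=e[0]
X,e=tri([ray(C[n],out[n]) for n in out]);print("rim",X,e)
for n in out: print(onplane(C[n],out[n],.07))
print("scene rim by eye",onplane(C["scene"],sp(83,154),.07), "blue",onplane(C["scene"],sp(216,92),.07),"blue top",onplane(C["top"],(362,272.5),.07))
print("teal",onplane(C["top"],(410,321),.07))
E
```

```text
FL [730.6 252.3   7.4] [0.2 0.2]
NL [414.3 279.3   9.9] [1. 1.]
NR [393.1  33.8   9.2] [1.6 1.6]
FR [710.7   7.2  11. ] [2.2 2.2]
pad [611.5 200.9  17.6] [1.7 1.7]
post [502.6  92.6  94.9] [0.8 0.8]
station [ 0.60506744  0.11881369 -0.08484652] [[-1.  -1.1  0.8 -0.1]
 [-1.2  0.5 -0.1 -0.4]
 [ 0.3  0.4 -1.5 -0.3]
 [ 0.3 -0.1 -2.1  0.6]
 [-0.7 -0.5 -0.7  0.2]
 [-0.3 -0.  -0.4 -0. ]]
pad [0.61201651 0.20051872 0.018     ] grip [0.50246111 0.09241408 0.072     ]
marktop [array([-149.1,  -65.4]), array([-147.6,  -90.3])]
pointtop [array([-98.3, -49.8]), array([ -98.6, -106.1])]
marksc [array([-147.8,  -63.2]), array([-149.1,  -83. ])]
pointsc [array([-105.2, -102.2]), array([-106.8,  -48.8])]
top hole ((418.0306091308594, 261.51116943359375), (19.226470947265625, 20.609176635742188), 116.82779693603516)
scene hole ((223.92205810546875, 241.04856872558594), (13.856212615966797, 17.303451538085938), 76.14364624023438)
rim [ 0.44120032 -0.19473234  0.06849646] [np.float64(1.2625552440759495), np.float64(1.2625552440759618)]
[ 0.44071702 -0.19568344  0.07      ]
[ 0.44255567 -0.19352261  0.07      ]
scene rim by eye [ 0.44390849 -0.19163785  0.07      ] blue [ 0.41956643 -0.08434623  0.07      ] blue top [ 0.41997913 -0.08732314  0.07      ]
teal [ 0.32733561 -0.17631844  0.07      ]
```

Everything agrees: heights come out within about 2 mm, the cup is at (0.441, -0.194), the pad at (0.612, 0.201) and the post at (0.502, 0.092), and the pull is about 48 mm. I'll move above the cup.

Request:
servo_tool:
  increments:
    - [1,0,0,0,-10.7]
    - [1,0,0,0,-10.7]
    - [1,40,-13,0,0]
    - [1,40,-13,0,0]
    - [1,40,-13,0,0]
    - [1,40,-13,0,0]
    - [1,40,-13,0,0]
    - [1,40,-13,0,0]
    - [1,40,-13,0,0]
    - [1,40,-13,0,0]
    - [1,40,-13,0,0]
    - [1,40,-13,0,0]
  force: 40

```text
t: 1.65
tool_pos: [0.4412, -0.197, 0.2498]
tool_rot: [-2.903, -1.2, 0.0]
contact_force: [-0.1, -1.4, -0.1]
opening: 0.0853
grip_force: 0.0
```

```bash
cat >> h.py <<'E'
def to(o,X,head=None):
    T=Rn.from_rotvec(o['tool_rot']).as_matrix();print("delta tool mm",np.round(1000*T.T@(np.array(X)-o['tool_pos']),1),"y heading",round(np.degrees(np.arctan2(T[1,1],T[0,1])),2),"pos",np.round(o['tool_pos'],4),"zaxis",np.round(T[:,2],3),"F",np.round(o['contact_force'],1),"t",o['t'],"op",o['opening'],o['grip_force'])
def wproj(c,o,X):
    M=np.array(c['mount']);T=Rn.from_rotvec(o['tool_rot']).as_matrix();p=M[:3,:3].T@(T.T@(np.array(X)-o['tool_pos'])-M[:3,3]);r=np.hypot(p[0],p[1]);th=np.arctan2(r,p[2]);return np.array([c['cx'],c['cy']])+c['fx']*th*p[:2]/r
E
python3 - <<'E'
from h import *
get_image("top")
o=get_obs();im=get_image("wrist");c=get_calibration("wrist");to(o,(.441,-.194,.045))
ctr=(.441,-.194)
for zz in(0.,.07):
  for a in np.arange(0,6.28,.4):
    p=wproj(c,o,(ctr[0]+.025*np.cos(a),ctr[1]+.025*np.sin(a),zz)); cv2.circle(im,tuple(int(v) for v in np.round(p)),1,(255,0,0),-1)
cv2.imwrite("pics/w1.png",im[:,:,::-1])
E
```

```text
delta tool mm [ -2.3  -0.5 204.7] y heading -44.86 pos [ 0.4427 -0.1935  0.2497] zaxis [ 0.001  0.004 -1.   ] F [-0.2  2.8  0.4] t 1.7 op 0.08542044863511285 0.0
```

View pics/w1.png

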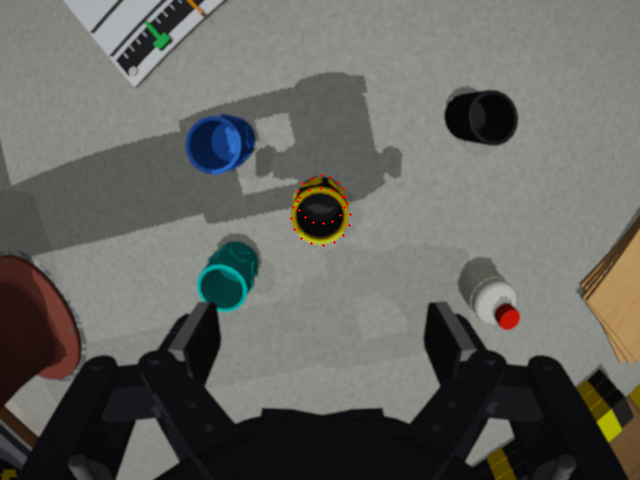

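The projected cup outline matches the wrist view to within about 1 px, with the rim centred at (320,216). I'll descend and grip.

Request:
servo_tool:
  increments:
    - [1,-1,0,30,0]
    - [1,0,0,30,0]
    - [1,0,0,30,0]
    - [1,0,0,30,0]
    - [1,0,0,30,0]
    - [1,0,0,25,0]
    - [1,0,0,20,0]
    - [1,0,0,10,0]
    - [0.6,0,0,0,0]
    - [0.3,0,0,0,0]
    - [0.3,0,0,0,0]
    - [0.3,0,0,0,0]
  force: 40

```text
t: 3.25
tool_pos: [0.4411, -0.1997, 0.0462]
tool_rot: [2.901, 1.2, 0.002]
contact_force: [0.2, -0.9, 3.8]
opening: 0.0494
grip_force: 41.9
```

Request:
servo_tool:
  increments:
    - [0.3,0,0,0,0]
    - [0.3,0,0,0,0]
    - [0.3,0,0,-10,0]
    - [0.3,0,0,-20,0]
    - [0.3,0,0,-30,0]
    - [0.3,0,0,-30,0]
    - [0.3,0,0,-30,0]
    - [0.3,0,0,-30,0]
    - [0.3,0,0,-10,0]
    - [0.3,0,0,0,0]

```text
t: 4.5
tool_pos: [0.4401, -0.199, 0.2049]
tool_rot: [2.903, 1.201, 0.0]
contact_force: [-0.1, 0.3, -2.6]
opening: 0.0494
grip_force: 41.9
```

```bash
python3 - <<'E'
from h import *
o=get_obs();im=get_image("wrist");cv2.imwrite("pics/w2.png",im[:,:,::-1]);to(o,(.612,.2006,.205))
E
```

```text
delta tool mm [ 4.039e+02 -1.615e+02 -1.000e-01] y heading -45.06 pos [ 0.4401 -0.199   0.2049] zaxis [ 0. -0. -1.] F [-0.1  0.3 -2.6] t 4.5 op 0.04939333969463293 41.89532940275967
```

View pics/w2.png

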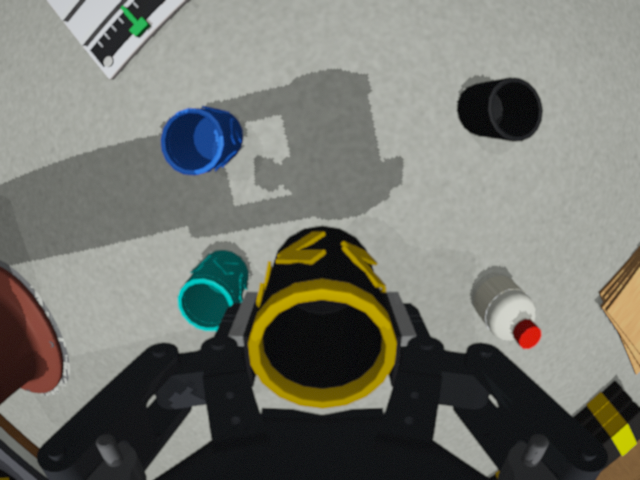

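The cup is held upright, with its rim centred at about (323,343). I'll check its offset in the fingers.

```bash
python3 - <<'E'
from h import *
o=get_obs();c=get_calibration("wrist");T=Rn.from_rotvec(o['tool_rot']).as_matrix()
for dx in(-.004,-.002,0,.002,.004,.006):
    q=np.array([wproj(c,o,o['tool_pos']+T@np.array([dx+.025*np.cos(a),.025*np.sin(a),-.024])) for a in np.arange(0,6.28,.1)]);print(dx,q.min(0).round(),q.max(0).round())
E
```

```text
-0.004 [247. 314.] [394. 426.]
-0.002 [247. 309.] [395. 423.]
0 [246. 303.] [395. 419.]
0.002 [246. 297.] [396. 416.]
0.004 [245. 291.] [397. 412.]
0.006 [244. 285.] [397. 408.]
```

Request:
servo_tool:
  increments:
    - [0.3,38,-16,0,0]
    - [0.3,38,-16,0,0]
    - [0.3,38,-16,0,0]
    - [0.3,38,-16,0,0]
    - [0.3,38,-16,0,0]
    - [0.3,38,-16,0,0]
    - [0.3,38,-16,0,0]
    - [0.3,38,-16,0,0]
    - [0.3,38,-16,0,0]
    - [0.3,38,-16,0,0]
    - [0.3,20,-1,0,0]
    - [0.3,0,0,0,0]

```text
t: 6.05
tool_pos: [0.6089, 0.1981, 0.2023]
tool_rot: [-2.901, -1.203, 0.006]
contact_force: [0.1, -0.3, -1.5]
opening: 0.0493
grip_force: 41.9
```

```bash
python3 - <<'E'
from h import *
o=get_obs();to(o,(.612,.2006,.0645))
E
```

```text
delta tool mm [  4.4   0.7 137.8] y heading -44.97 pos [0.6089 0.1981 0.2023] zaxis [-0.004 -0.001 -1.   ] F [ 0.1 -0.3 -1.5] t 6.05 op 0.049262604583412056 41.9014238845557
```

The cup sits about 6 mm along tool +x in the fingers, so I'll correct for that and lower it.

Request:
servo_tool:
  increments:
    - [0.3,-2,0,25,0]
    - [0.3,0,0,30,0]
    - [0.3,0,0,30,0]
    - [0.3,0,0,25,0]
    - [0.3,0,0,15,0]
    - [0.3,0,0,8,0]
    - [0.3,0,0,3,0]
    - [0.3,0,0,1,0]
    - [0.3,0,0,0,0]
    - [0.3,0,0,0,0]

```text
t: 7.3
tool_pos: [0.6086, 0.1961, 0.0687]
tool_rot: [2.903, 1.201, 0.002]
contact_force: [0.7, -0.5, -1.3]
opening: 0.0498
grip_force: 41.9
```

```bash
python3 - <<'E'
from h import *
o=get_obs();to(o,(.612,.2006,.0642))
E
```

```text
delta tool mm [ 5.6 -0.8  4.5] y heading -45.06 pos [0.6086 0.1961 0.0687] zaxis [ 0.001  0.    -1.   ] F [ 0.7 -0.5 -1.3] t 7.3 op 0.04978677107014803 41.8954703444615
```

Request:
servo_tool:
  increments:
    - [0.3,0,0,1.5,0]
    - [0.3,0,0,1.5,0]
    - [0.3,0,0,1,0]
    - [0.3,0,0,0,0]
    - [0.3,0,0,0,0]

```text
t: 7.92
tool_pos: [0.6082, 0.196, 0.0642]
tool_rot: [-2.903, -1.201, 0.0]
contact_force: [-1.6, -1.0, 1.6]
opening: 0.0494
grip_force: 42.1
```

Request:
servo_tool:
  increments:
    - [0.3,0,0,0.6,0]
    - [0.3,0,0,0,0]
    - [0.62,0,0,0,0]
    - [0.7,0,0,0,0]
    - [0.85,0,0,0,0]
    - [1,0,0,0,0]
    - [1,0,0,0,0]
    - [1,0,0,0,0]
    - [1,0,0,-10,0]
    - [1,0,0,-20,0]
    - [1,0,0,-30,0]
    - [1,0,0,-30,0]

```text
t: 9.43
tool_pos: [0.6087, 0.1961, 0.1562]
tool_rot: [2.903, 1.201, 0.003]
contact_force: [0.9, 0.7, 0.1]
opening: 0.0852
grip_force: 0.0
```

Request:
servo_tool:
  increments:
    - [1,0,0,-30,0]
    - [1,0,0,-20,0]
    - [0.7,0,0,0,-10]
    - [0.7,0,0,0,-10]
    - [0.7,0,0,0,-10]
    - [0.7,0,0,0,-10]
    - [0.7,0,0,0,0]

```text
t: 10.3
tool_pos: [0.6082, 0.1959, 0.2039]
tool_rot: [2.319, 2.119, 0.0]
contact_force: [0.7, 1.0, 0.2]
opening: 0.0596
grip_force: 0.0
```

```bash
python3 - <<'E'
from h import *
o=get_obs();im=get_image("wrist");c=get_calibration("wrist");to(o,(.5025,.0924,.2))
for zz,ct,r in((.018,(.612,.2005),.025),(.088,(.612,.2005),.025),(.095,(.5025,.0924),.01)):
  for a in np.arange(0,6.28,.4):
    p=wproj(c,o,(ct[0]+r*np.cos(a),ct[1]+r*np.sin(a),zz)); cv2.circle(im,tuple(int(v) for v in np.round(p)),1,(255,0,255),-1)
cv2.imwrite("pics/w3.png",im[:,:,::-1])
E
```

```text
delta tool mm [-112.7  -95.9    3.9] y heading -5.18 pos [0.6082 0.1959 0.2039] zaxis [ 0.  0. -1.] F [0.7 1.  0.2] t 10.3 op 0.05956416169717972 0.0
```

View pics/w3.png

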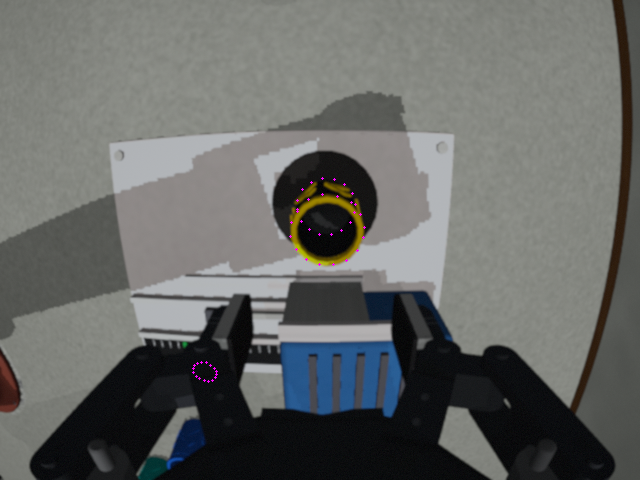

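The cup stands upright on the pad, with its rim at (327,230) matching the predicted circle. Next is the post.

Request:
servo_tool:
  increments:
    - [0.7,-28,-24,0,0]
    - [0.7,-28,-24,0,0]
    - [0.7,-28,-24,0,0]
    - [0.7,-28,-24,0,0]
    - [0.7,0,0,0,0]
    - [0.7,0,0,0,0]
    - [0.7,0,0,0,0]

```text
t: 11.22
tool_pos: [0.5033, 0.0934, 0.2037]
tool_rot: [2.317, 2.121, 0.001]
contact_force: [0.1, 0.9, -0.9]
opening: 0.0594
grip_force: 0.0
```

```bash
python3 - <<'E'
from h import *
o=get_obs();im=get_image("wrist");c=get_calibration("wrist");to(o,(.5025,.0924,.072))
for zz,ct,r in((.018,(.612,.2005),.025),(.088,(.612,.2005),.025),(.095,(.5025,.0924),.01)):
  for a in np.arange(0,6.28,.4):
    p=wproj(c,o,(ct[0]+r*np.cos(a),ct[1]+r*np.sin(a),zz)); cv2.circle(im,tuple(int(v) for v in np.round(p)),1,(255,0,255),-1)
cv2.imwrite("pics/w4.png",im[:,:,::-1])
E
```

```text
delta tool mm [ -1.1  -0.8 131.7] y heading -5.06 pos [0.5033 0.0934 0.2037] zaxis [ 0.  0. -1.] F [ 0.1  0.9 -0.9] t 11.225 op 0.059394220572788516 0.0
```

View pics/w4.png

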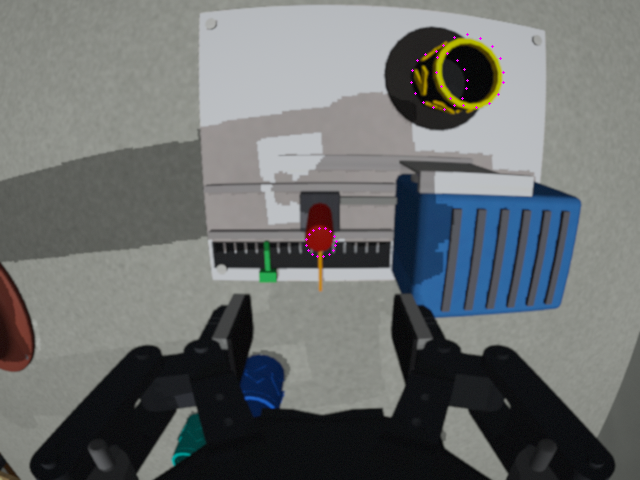

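The post top is at (320,239), as predicted. The mark line is at about column 268 and the pointer at 320.5. I'll refine the pull distance while descending and gripping.

```bash
python3 - <<'E'
from h import *
im=cv2.imread("pics/w4.png")[:,:,::-1].copy();c=get_calibration("wrist")
o=get_obs()
def st(X):
    y=-0.08485;d=X[:2]-[.60507,.11881];return np.round(1000*np.array([np.cos(y)*d[0]+np.sin(y)*d[1],-np.sin(y)*d[0]+np.cos(y)*d[1]]),1)
def pl(px,z):
    a,d=wray(c,o,px);return a+d*(z-a[2])/d[2]
for nm,lo,hi,b in(("green line",(45,100,60),(80,255,255),(255,238,285,270)),("green tab",(45,100,60),(80,255,255),(255,271,285,285)),("orange",(8,120,90),(20,255,255),(310,255,330,295))):
    for ce,s in blobs(im,lo,hi,b)[1]:
        print(nm,ce,s,[st(pl(ce,z)) for z in(.012,.02,.03)])
E
```

```text
green line [266.7, 256.1] [263, 241, 9, 29, 188] [array([-149.7,  -76.3]), array([-148.4,  -73.2]), array([-146.8,  -69.4])]
green tab [267.7, 276.0] [260, 271, 17, 11, 181] [array([-149.9,  -96.1]), array([-148.6,  -92.6]), array([-147. ,  -88.1])]
orange [320.0, 271.5] [318, 255, 5, 36, 120] [array([-101.1,  -91.5]), array([-101.1,  -88.1]), array([-101. ,  -83.8])]
```

Request:
servo_tool:
  increments:
    - [0.7,-1,-1,25,0]
    - [0.7,0,0,30,0]
    - [0.7,0,0,30,0]
    - [0.7,0,0,25,0]
    - [0.7,0,0,15,0]
    - [0.7,0,0,6,0]
    - [0.7,0,0,0,0]
    - [0,0,0,0,0]
    - [0,0,0,0,0]
    - [0,0,0,0,0]
    - [0,0,0,0,0]
    - [0,0,0,0,0]
  force: 70

```text
t: 12.78
tool_pos: [0.5013, 0.0921, 0.0735]
tool_rot: [-2.317, -2.121, 0.001]
contact_force: [-3.8, 0.3, 6.4]
opening: 0.0184
grip_force: 68.4
```

Request:
servo_tool:
  increments:
    - [0,0,0,0,0]
    - [0,0,0,0,0]

```text
t: 13.02
tool_pos: [0.5013, 0.0921, 0.0735]
tool_rot: [-2.317, -2.121, 0.001]
contact_force: [-3.9, -0.7, 6.9]
opening: 0.0182
grip_force: 68.4
```

Request:
servo_tool:
  increments:
    - [0,0,-3,0,0]
    - [0,0,-6,0,0]
    - [0,0,-6,0,0]
    - [0,0,-6,0,0]
    - [0,0,-6,0,0]
    - [0,0,-6,0,0]
    - [0,0,-6,0,0]
    - [0,0,-6,0,0]
    - [0,0,-3,0,0]
    - [0,0,0,0,0]
    - [0,0,0,0,0]
    - [0,0,0,0,0]

```text
t: 14.52
tool_pos: [0.456, 0.0959, 0.0736]
tool_rot: [2.315, 2.118, 0.007]
contact_force: [7.9, -1.4, -2.3]
opening: 0.0182
grip_force: 68.8
```

```bash
python3 - <<'E'
from h import *
o=get_obs();im=get_image("wrist");t=get_image("top");to(o,(.5013,.0921,.0735))
cv2.imwrite("pics/w5.png",im[:,:,::-1]);cv2.imwrite("pics/t5.png",cv2.resize(t[125:295,175:315],None,fx=3.5,fy=3.5)[:,:,::-1])
for nm,lo,hi in(("green",(45,100,60),(80,255,255)),("orange",(8,120,90),(20,255,255))):
    print(nm,blobs(im,lo,hi,(180,180,450,479),20)[1],blobs(t,lo,hi,(270,230,312,275))[1])
E
```

```text
delta tool mm [ 0.2 45.5  0.4] y heading -5.08 pos [0.456  0.0959 0.0736] zaxis [ 0.006 -0.    -1.   ] F [ 7.9 -1.4 -2.3] t 14.525 op 0.018246701947575203 68.75417947769165
green [] [([297.6, 262.4], [295, 261, 6, 4, 23])]
orange [([322.0, 378.5], [320, 374, 5, 10, 50])] []
```

View pics/w5.png

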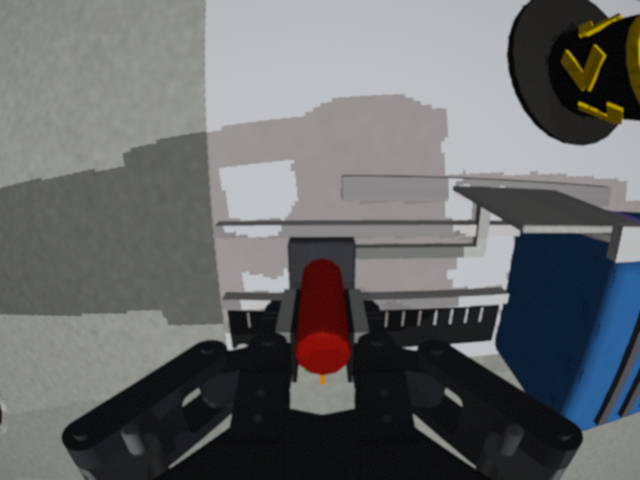

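The shutter has come out 45.5 mm and the post is firmly held. The target is about 48.5, so I'll add 3 mm and cross-check with the scene camera.

Request:
servo_tool:
  increments:
    - [0,0,-1.5,0,0]
    - [0,0,-1.5,0,0]
    - [0,0,0,0,0]
    - [0,0,0,0,0]
    - [0,0,0,0,0]
    - [0,0,0,0,0]
    - [0,0,0,0,0]

```text
t: 15.5
tool_pos: [0.4531, 0.0962, 0.0736]
tool_rot: [2.314, 2.118, 0.007]
contact_force: [8.3, -1.6, -2.2]
opening: 0.0184
grip_force: 68.8
```

```bash
python3 - <<'E'
from h import *
o=get_obs();s=get_image("scene");t=get_image("top");to(o,(.5013,.0921,.0735))
a=cv2.resize(s[205:285,290:350],None,fx=7,fy=7,interpolation=cv2.INTER_CUBIC);b=cv2.resize(t[215:295,255:311],None,fx=7,fy=7,interpolation=cv2.INTER_CUBIC)
cv2.imwrite("pics/s6.png",np.hstack([a[:,:408],b])[:560,:,::-1])
for nm,lo,hi in(("green",(45,100,60),(80,255,255)),("orange",(8,120,90),(20,255,255))):
    print(nm,blobs(s,lo,hi,(300,215,350,260),3)[1],blobs(t,lo,hi,(270,230,314,275),3)[1])
E
```

```text
delta tool mm [ 0.2 48.4  0.4] y heading -5.08 pos [0.4531 0.0962 0.0736] zaxis [ 0.006 -0.    -1.   ] F [ 8.3 -1.6 -2.2] t 15.5 op 0.018425550084671276 68.7816059589386
green [([315.8, 232.2], [314, 231, 5, 4, 13])] [([298.0, 258.5], [296, 258, 5, 2, 8]), ([297.5, 263.5], [295, 263, 6, 2, 10])]
orange [([317.6, 229.4], [312, 228, 11, 4, 14])] [([295.3, 260.7], [295, 260, 2, 2, 3])]
```

View pics/s6.png

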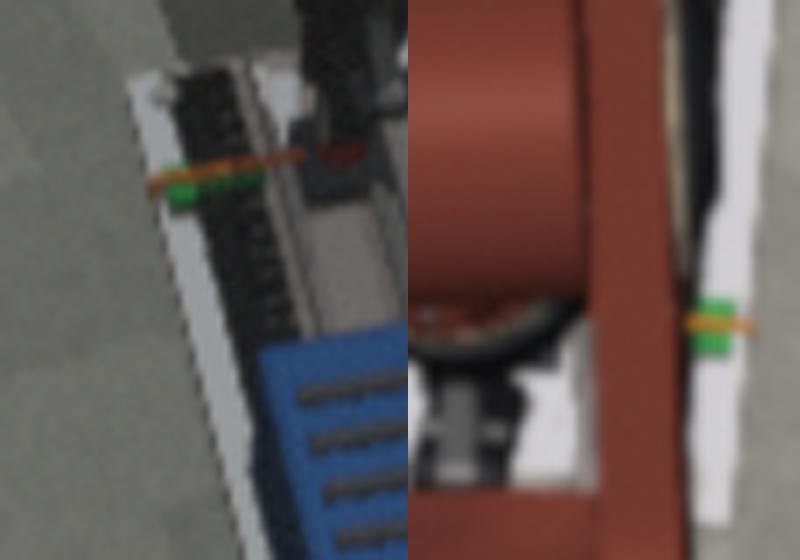

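In the top view the pointer lies over the middle of the green tab (rows 325 and 327 of the crop). The measured pull is 48.4 mm, against 48 to 48.6 estimated. I'll hold briefly and hand in.

Request:
servo_tool:
  increments:
    - [0,0,0,0,0]
    - [0,0,0,0,0]
    - [0,0,0,0,0]
    - [0,0,0,0,0]

```text
t: 16.1
tool_pos: [0.4531, 0.0962, 0.0736]
tool_rot: [2.314, 2.118, 0.007]
contact_force: [9.2, -0.1, -2.8]
opening: 0.0182
grip_force: 68.8
```

```bash
python3 -c "
from station import *
print(finish_job())"
```

```text
the job is handed in; nothing more can be done
None
```

I handed the job in at about 16 s: the chevron cup stands upright on the pad, released, and the gripper still holds the shutter pulled out 48.4 mm, with the pointer an estimated 1.5 mm or less from the mark; no verdict was returned.

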